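# Clamp down the permeameter's top plate, criss-cross in two passes

### The job

The soil is in the permeameter cell and its top plate is on; now clamp the plate down evenly with the four hand knobs. Going criss-cross (after each first knob of a pair, the one diagonally opposite), turn every knob clockwise to about 30 degrees past the point where you feel it start to bite; then go round criss-cross once more and take each one up to its solid stop. Let go at the end, and do not knock the other things on the bench about.

Things in the scene. Friction and masses are not known exactly. Their poses are not given: they have to be found in the camera images.
- cell: Permeameter cell bolted to the bench: 180 mm square aluminium base plate, a 120 mm steel mould with a soil specimen inside, 180 mm square aluminium top plate on a rubber gasket, four steel tie rods at x = +-62 mm, y = +-62 mm. Origin at the centre of its underside on the bench; z up; x and y parallel to the plate's edges.
- plate_top (a point): Centre of the top plate's upper face, 165 mm above the bench. A brass inlet fitting 22 mm wide stands here and reaches 196 mm above the bench; 34 mm from it towards the cell's +x is a small 16 mm brass bleed screw, 179 mm high. Neither is part of the job. The rods' bare ends reach 208 mm, 6 mm above the knobs' tops.
- knob_a_grip (a point): Centre of hand knob a, on its axis half-way up the grip, 188 mm above the bench. Black plastic, 8 lobes, 43 to 46 mm across however gripped; the grip is 24 mm tall, its underside 11 mm above the plate. On the +x +y corner of the plate in the cell's frame; diagonally opposite knob c. It tightens clockwise seen from above and does not noticeably rise or sink.
- knob_b_grip (a point): Centre of hand knob b, on its axis half-way up the grip, 188 mm above the bench. Black plastic, 8 lobes, 43 to 46 mm across however gripped; the grip is 24 mm tall, its underside 11 mm above the plate. On the -x +y corner of the plate in the cell's frame; diagonally opposite knob d. It tightens clockwise seen from above and does not noticeably rise or sink.
- knob_c_grip (a point): Centre of hand knob c, on its axis half-way up the grip, 188 mm above the bench. Black plastic, 8 lobes, 43 to 46 mm across however gripped; the grip is 24 mm tall, its underside 11 mm above the plate. On the -x -y corner of the plate in the cell's frame; diagonally opposite knob a. It tightens clockwise seen from above and does not noticeably rise or sink.
- knob_d_grip (a point): Centre of hand knob d, on its axis half-way up the grip, 188 mm above the bench. Black plastic, 8 lobes, 43 to 46 mm across however gripped; the grip is 24 mm tall, its underside 11 mm above the plate. On the +x -y corner of the plate in the cell's frame; diagonally opposite knob b. It tightens clockwise seen from above and does not noticeably rise or sink.
- clamp_a (a joint): How far knob a is tightened past the point where it bites, in rad: 0 until then, 0.52 at 30 degrees, 1.1 at the solid stop. At the start the knob turns almost freely (0.03 N m) through an unknown 6 to 40 degrees; then the torque climbs over some 6 degrees (0.1 rad) of spring to 0.5 N m, where it bites and counts, and stays near that until the stop. Let go, it springs back those 6 degrees and holds.
- clamp_b (a joint): How far knob b is tightened past the point where it bites, in rad: 0 until then, 0.52 at 30 degrees, 1.1 at the solid stop. At the start the knob turns almost freely (0.03 N m) through an unknown 6 to 40 degrees; then the torque climbs over some 6 degrees (0.1 rad) of spring to 0.5 N m, where it bites and counts, and stays near that until the stop. Let go, it springs back those 6 degrees and holds.
- clamp_c (a joint): How far knob c is tightened past the point where it bites, in rad: 0 until then, 0.52 at 30 degrees, 1.1 at the solid stop. At the start the knob turns almost freely (0.03 N m) through an unknown 6 to 40 degrees; then the torque climbs over some 6 degrees (0.1 rad) of spring to 0.5 N m, where it bites and counts, and stays near that until the stop. Let go, it springs back those 6 degrees and holds.
- clamp_d (a joint): How far knob d is tightened past the point where it bites, in rad: 0 until then, 0.52 at 30 degrees, 1.1 at the solid stop. At the start the knob turns almost freely (0.03 N m) through an unknown 6 to 40 degrees; then the torque climbs over some 6 degrees (0.1 rad) of spring to 0.5 N m, where it bites and counts, and stays near that until the stop. Let go, it springs back those 6 degrees and holds.
- tin_a: Bystander: lidded aluminium moisture tin, 71 mm in diameter, 45 mm high, close beside the cell. Origin at the centre of its underside.
- tin_b: Bystander: another such moisture tin, beyond the cell.
- spatula: Bystander: spatula 200 mm long lying beside the cell.
- wrench: Bystander: steel spanner 170 mm long lying on the bench; not for these knobs.
- brush: Bystander: wooden-handled sieve brush 170 mm long lying on the bench.
- bowl: Bystander: steel mixing bowl, 200 mm wide, 85 mm high. Origin at the centre of its underside.
- sieve: Bystander: steel test sieve, 203 mm in diameter, 52 mm high. Origin at the centre of its underside.
- wash_bottle: Bystander: white plastic wash bottle with a blue cap, 64 mm in diameter, 170 mm high. Origin at the centre of its underside.

How it is judged:
By the outcome, as a careful person would: the job done as asked, in the order asked, and still so for the second after the job is handed in, with the robot touching nothing.
It also fails if it takes over 72 s, if anything falls off the work surface, if the arm or the gripper's body presses on something with over 40 N, if the wrist force passes 120 N, or if a joint passes its speed limit or range.

### The arm

A 6-joint arm with a two-finger parallel gripper is mounted at the origin on the work surface. World frame = base frame: x ahead of the robot, y to its left, z up, the work surface at z = 0. Lengths are in m, angles in rad, forces in N, time in s.
With the tool pointing down it reaches from about 0.25 to 0.725 m from the base axis. Payload 4 kg.
Tool frame: the origin (TCP) lies midway between the tips of the shut fingers; the grasp point (between the pads) lies 19 mm behind it (bot.grip_point_offset is the distance from the TCP to the grasp point, in m); z points along the fingers, y is the line along which they close (so a half turn about z gives the same grasp; the last joint's range is limited). The gripper opens to 85 mm and grips with 20 to 120 N. Pads are 22 mm wide; open, the fingers measure 114 mm over their backs; the gripper's body (76 mm by 85 mm) begins 54 mm behind the grasp point. The pads swing forward as they close: fully open they stand 13 mm farther back than shut.
Start: joints at [-1.337, 0.241, 0.005, 1.335, 0, 1.571], TCP at [0.116, -0.486, 0.231] pointing down, gripper open.
Joint ranges: [-2.72, 2.72], [-1.05, 1.87], [-1.09, 1.28], [-1.99, 2.15], [-1.42, 1.44], [-3.14, 3.14]. Speed limits (rad/s): [2.79, 2.79, 3.14, 3.14, 3.14, 3.14].

### API

Orientations are given as a unit quaternion [x, y, z, w].
In Python, from workcell import bot gives the robot as it stands.
- The arm moves only by the tool step_arm, never from a script. Its argument "targets" is text: rows parted by semicolons, each of 7 numbers parted by spaces: the opening, from -1 (shut) to 1 (fully open), so that 0 is half open, then the shift along the world's x, y, z normalised to -1 to 1, where 1 is 0.5 m, then the turn, a rotation vector about the world's x, y, z normalised to -1 to 1, where 1 is pi/4 rad. In form: gripper x y z wx wy wz; .... A call has 1 to 10 rows; each row is the pose to reach, as a shift and turn from the pose commanded when the call began; what a row does not reach only later rows make up. A row lasts 1/12 s, in which the tool goes at most 41.7 mm and 7.16 degrees, less where a joint would pass 70% of its speed; a pose out of reach is approached as far as the arm can. A call with a number of a shift or a turn outside -1 to 1 is refused whole. A call with a gripper value outside its range is refused whole. The fingers move at their own pace and stop on an object; the grip force is fixed at half the most. Time passes only in rows, so rows that repeat a pose let the fingers close. It gives the time, the measured TCP pose, the force, the opening and the grip force at its end, in the units of the state.
- bot.get_obs(): the state, without advancing time (a new reading comes with each control period).
- bot.camera(name): name is "scene" or "top" or "wrist"; returns the picture (420x560x3 uint8, red, green, blue); there is no depth.
- bot.camera_info(name): a dict with "vertical_fov" (degrees; the focal length in pixels is half the picture's height over the tangent of half this angle, whatever the lens; pixels are square), "cx", "cy" (the principal point, pixels), "pose" (4x4, takes a point from camera to world coordinates). Camera axes: x right, y up, looking along -z (the intrinsics and any distortion apply to the point x, -y, -z); pixel columns grow to the right and rows downward; lengths in m; the calibration is good to about 2 mm. The wrist camera is an equidistant fisheye: a pixel r from the principal point sees the ray r / f radians off the axis. A picture is of the moment at which its call begins: read the wrist's pose just before it. camera_info takes no time and is no camera call; for the wrist camera it gives the pose at the moment of the call.
- bot.job_done(): hands the job in; it is judged then, once.
The state is a dict: "clock": time; "joint_pos": joint angles; "joint_vel": joint speeds; "tau": joint torques, N m; "eef_pos": TCP position; "tool_rot": TCP orientation; "ft_force": force on the tool from outside, world axes, zero at the start; "ft_torque": the same for the moment, N m; "grip_width": finger opening in m; "grasp_force": force on a finger pad.
Only numpy, scipy, OpenCV 4.12 (cv2) and the standard library are available. Lean on these libraries where they do the work, as an engineer would, in place of code of your own. Each camera call takes 0.05 s, during which the arm holds its last target. There are 200 camera calls.

## Working session

There is one attempt and no reset: what is moved stays moved. The work goes in short steps, Python scripts to look and compute and a tool call to move; the robot and the scene stay as the last step left them, time stands still between calls to the robot, and variables do not carry over. Pictures are saved under pics/ and viewed, at most 10 in all, crops included, and the job is handed in when it is done.

Besides the shell and the picture viewer there is one more tool, called after "Call:" in YAML: its name, and indented under it one key for each argument. step_arm: Moves the arm, as the interface text tells. Scaled input: -1 to 1 covers 0.5 m each way for a shift and pi/4 rad each way for a turn. Its arguments: {"type":"object","properties":{"targets":{"type":"string"}},"required":["targets"]}

```bash
ls; mkdir -p pics; python3 - <<'E'
from workcell import bot
import cv2,numpy as np
o=bot.get_obs();print({k:np.round(v,3) for k,v in o.items()})
for n in("top","scene"):
    i=bot.camera_info(n);print(n,i["vertical_fov"],i["cx"],i["cy"],np.round(i["pose"],4).tolist())
    cv2.imwrite(f"pics/{n}0.png",bot.camera(n)[:,:,::-1])
E
```

```text
pics
{'clock': np.float64(0.0), 'joint_pos': array([-1.337,  0.241,  0.004,  1.335,  0.   ,  1.571]), 'joint_vel': array([ 0.002,  0.   , -0.   ,  0.001,  0.001,  0.   ]), 'tau': array([ 0.0000e+00, -3.7231e+01,  2.5241e+01,  1.7000e-02,  0.0000e+00,
       -0.0000e+00]), 'eef_pos': array([ 0.116, -0.486,  0.23 ]), 'tool_rot': array([ 0.993,  0.117, -0.   , -0.001]), 'ft_force': array([0.316, 0.321, 0.054]), 'ft_torque': array([-0.037, -0.007, -0.021]), 'grasp_force': np.float64(0.0), 'grip_width': np.float64(0.086)}
top 56.04410946967633 280.0863370484006 208.17317196631285 [[0.0005, 0.9942, -0.1075, 0.4053], [-1.0, 0.0007, 0.0018, 0.03], [0.0019, 0.1075, 0.9942, 1.3394], [0.0, 0.0, 0.0, 1.0]]
scene 51.500387597817564 281.72850040803763 206.0675308610764 [[-0.7923, -0.5162, 0.3253, 1.0251], [0.61, -0.6566, 0.4436, 0.6652], [-0.0154, 0.5499, 0.8351, 1.3768], [0.0, 0.0, 0.0, 1.0]]
```

View pics/top0.png

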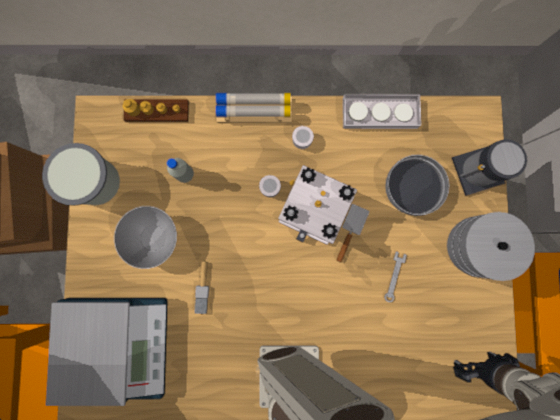

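View pics/scene0.png

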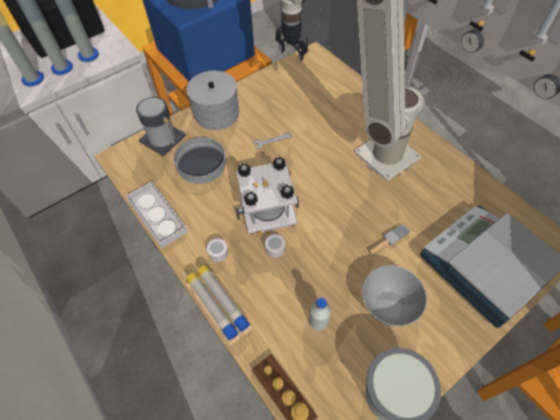

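The top view shows the knobs at about (309,175), (347,192), (330,230) and (291,213), with the brass inlet near (319,203). Spatula is at (350,230), tin_a at (270,186).

```bash
cat > h.py <<'E'
from workcell import bot
import cv2,numpy as np
def ray(n,uv,info=None):
    i=info or bot.camera_info(n);f=210/np.tan(np.radians(i["vertical_fov"]/2));P=np.array(i["pose"])
    x,y=(np.array(uv)-[i["cx"],i["cy"]])
    if n=="wrist":
        r=np.hypot(x,y);t=r/f;d=np.array([x/r*np.sin(t),-y/r*np.sin(t),-np.cos(t)])
    else: d=np.array([x/f,-y/f,-1])
    return P[:3,3],P[:3,:3]@d
def onplane(n,uv,z,info=None):
    o,d=ray(n,uv,info);return o+d*(z-o[2])/d[2]
E
python3 - <<'E'
from h import *
for n,box in(("top",(275,355,160,245)),("scene",(232,302,150,215))):
    im=cv2.imread(f"pics/{n}0.png");m=(im.max(2)<60).astype(np.uint8)
    a,b,c,d=box;q=np.zeros_like(m);q[c:d,a:b]=m[c:d,a:b]
    k,l,s,ce=cv2.connectedComponentsWithStats(q)
    for j in range(1,k):
        if s[j,4]>25: print(n,s[j].tolist(),ce[j].round(1),onplane(n,ce[j],.192).round(4))
im=cv2.imread("pics/top0.png");hsv=cv2.cvtColor(im,cv2.COLOR_BGR2HSV)
c=im[155:250,270:375];cv2.imwrite("pics/c0.png",cv2.resize(c,None,fx=6,fy=6,interpolation=cv2.INTER_CUBIC))
E
```

```text
top [301, 168, 14, 15, 96] [307.8 175.2] [ 0.6274 -0.0539  0.192 ]
top [340, 186, 14, 14, 95] [345.9 192.8] [ 0.5751 -0.1654  0.192 ]
top [284, 206, 14, 14, 88] [290.7 213. ] [ 0.5152 -0.003   0.192 ]
top [322, 224, 15, 14, 97] [329.1 230.8] [ 0.4635 -0.1145  0.192 ]
scene [274, 160, 11, 9, 62] [278.9 164.7] [ 0.4661 -0.1069  0.192 ]
scene [239, 167, 11, 9, 58] [243.9 171.5] [ 0.579  -0.1579  0.192 ]
scene [281, 187, 12, 11, 67] [286.6 192.9] [0.5187 0.0043 0.192 ]
scene [245, 195, 12, 10, 60] [250.6 200.3] [ 0.6303 -0.0455  0.192 ]
```

View pics/c0.png

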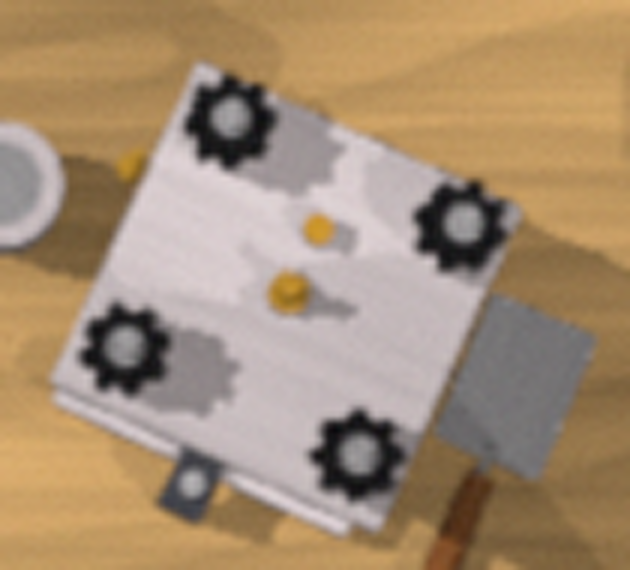

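The crop shows the knobs at a (231,120), b (126,348), c (358,454) and d (463,226). The bleed screw at (318,230) relative to the inlet at (290,292) gives the cell's +x direction. Now moving over the cell.

Call:
step_arm:
  targets: "1 0 0 0.15 0 0 0.1; 1 0.84 0.8 0.18 0 0 1; 1 0.84 0.8 0.18 0 0 1; 1 0.84 0.8 0.18 0 0 1; 1 0.84 0.8 0.18 0 0 1; 1 0.84 0.8 0.18 0 0 1; 1 0.84 0.8 0.18 0 0 1; 1 0.84 0.8 0.18 0 0 1; 1 0.84 0.8 0.18 0 0 1; 1 0.84 0.8 0.18 0 0 1"

```text
clock: 0.93
eef_pos: [0.3873, -0.2268, 0.3041]
tool_rot: [0.873, 0.488, -0.0, -0.0]
ft_force: [1.4, 0.2, -0.4]
grip_width: 0.0854
grasp_force: 0.0
```

Call:
step_arm:
  targets: "1 0.3 0.3 0 0 0 1; 1 0.3 0.3 0 0 0 1; 1 0.3 0.3 0 0 0 1; 1 0.3 0.3 0 0 0 1; 1 0.3 0.3 0 0 0 1; 1 0.3 0.3 0 0 0 1; 1 0.3 0.3 0 0 0 1; 1 0.3 0.3 0 0 0 1"

```text
clock: 1.6
eef_pos: [0.5367, -0.0775, 0.3029]
tool_rot: [0.619, 0.786, -0.001, -0.001]
ft_force: [-1.0, 0.2, -0.1]
grip_width: 0.0852
grasp_force: 0.0
```

```bash
python3 - <<'E'
from h import *
o=bot.get_obs();print(np.round(o["joint_pos"],3),o["eef_pos"].round(4),o["ft_torque"].round(3))
i=bot.camera_info("wrist");im=bot.camera("wrist")[:,:,::-1];cv2.imwrite("pics/w1.png",im)
print(i["vertical_fov"],i["cx"],i["cy"],np.round(i["pose"],3).tolist())
f=210/np.tan(np.radians(i["vertical_fov"]/2));P=np.array(i["pose"])
for n,k in dict(a=(.627,-.056),b=(.515,-.004),c=(.4635,-.116),d=(.575,-.168)).items():
    p=P[:3,:3].T@(np.array([*k,.2])-P[:3,3]);t=np.arctan2(np.hypot(p[0],p[1]),-p[2]);h=np.hypot(p[0],p[1])
    print(n,i["cx"]+f*t*p[0]/h,i["cy"]-f*t*p[1]/h)
m=(im.max(2)<45).astype(np.uint8);k,l,s,ce=cv2.connectedComponentsWithStats(m)
for j in range(1,k):
    if s[j,4]>150: print(s[j].tolist(),ce[j].round(1),onplane("wrist",ce[j],.2,i).round(4))
E
```

```text
[-0.143  0.313  0.286  1.547 -0.     1.191] [ 0.5367 -0.0775  0.3029] [-0.065 -0.015 -0.003]
65.70646984690485 278.8384849515807 208.82236893971273 [[0.972, -0.227, -0.061, 0.521], [0.236, 0.935, 0.264, -0.009], [-0.003, -0.271, 0.963, 0.445], [0.0, 0.0, 0.0, 1.0]]
a 392.3360364195745 210.6967444819601
b 273.8097191964149 111.26210343194664
c 182.0970433509288 233.53910916573108
d 296.59606804634234 314.0099217323292
[261, 79, 43, 50, 621] [286.8 103.3] [0.5229 0.0041 0.2   ]
[363, 176, 54, 54, 1592] [388.5 201.5] [ 0.6212 -0.0494  0.2   ]
[0, 260, 560, 160, 46812] [281.  365.7] [ 0.5768 -0.234   0.2   ]
[275, 297, 44, 32, 359] [296.7 315.6] [ 0.5755 -0.1697  0.2   ]
```

View pics/w1.png

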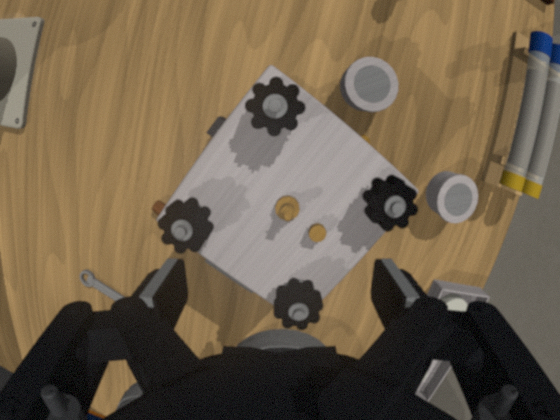

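Wrist view: the bare rod ends are at about a (397,207), b (275,106), c (182,230) and d (298,312). I'll fit the cell from these and from the rod ends in the top view.

```bash
python3 - <<'E'
from h import *
i=bot.camera_info("wrist")
W=np.array([onplane("wrist",p,.208,i) for p in[(397,207),(275,106),(182,230),(298,312)]])[:,:2]
T=np.array([onplane("top",(p[0]/6+270-.4,p[1]/6+155-.4),.208) for p in[(231,118),(127,346),(358,454),(464,224)]])[:,:2]
M=np.array([[62,62],[-62,62],[-62,-62],[62,-62]])/1e3
for q in(W,T,(W+T)/2):
    c=q.mean(0);d=q-c;th=np.arctan2((M[:,0]*d[:,1]-M[:,1]*d[:,0]).sum(),(M*d).sum());R=np.array([[np.cos(th),-np.sin(th)],[np.sin(th),np.cos(th)]])
    print(c.round(4),np.degrees(th).round(2),(M@R.T+c).round(4).tolist(),"res",((d-M@R.T)*1e3).round(1).tolist())
E
```

```text
[ 0.5448 -0.081 ] -25.08 [[0.6272, -0.0511], [0.5149, 0.0015], [0.4624, -0.1109], [0.5747, -0.1634]] res [[-0.9, -0.5], [0.1, -2.2], [2.0, 0.7], [-1.3, 2.0]]
[ 0.5456 -0.0838] -24.96 [[0.6279, -0.0538], [0.5155, -0.0014], [0.4632, -0.1139], [0.5756, -0.1662]] res [[-0.9, 0.2], [0.4, -1.4], [0.9, 0.7], [-0.4, 0.4]]
[ 0.5452 -0.0824] -25.02 [[0.6276, -0.0524], [0.5152, 0.0], [0.4628, -0.1124], [0.5752, -0.1648]] res [[-0.9, -0.1], [0.2, -1.8], [1.5, 0.8], [-0.8, 1.2]]
```

Call:
step_arm:
  targets: "1 0.182 0.05 0 0 0 0; 1 0.182 0.05 0 0 0 0; 1 0.182 0.05 0 0 0 0; 1 0.182 0.05 -0.1 0 0 0; 1 0.182 0.05 -0.18 0 0 0; 1 0.182 0.05 -0.26 0 0 0; 1 0.182 0.05 -0.26 0 0 0; 1 0.182 0.05 -0.26 0 0 0"

```text
clock: 2.32
eef_pos: [0.6244, -0.0541, 0.1707]
tool_rot: [0.621, 0.784, -0.002, -0.004]
ft_force: [-0.4, 0.4, 0.9]
grip_width: 0.0854
grasp_force: 0.0
```

Call:
step_arm:
  targets: "-1 0 0 0 0 0 0; -1 0 0 0 0 0 0; -1 0 0 0 0 0 0; -1 0 0 0 0 0 0; -1 0 0 0 0 0 0; -1 0 0 0 0 0 0; -1 0 0 0 0 0 0; -1 0 0 0 0 0 0"

```text
clock: 2.98
eef_pos: [0.6281, -0.0544, 0.1784]
tool_rot: [0.62, 0.785, 0.001, 0.002]
ft_force: [-4.8, -1.4, 6.9]
grip_width: 0.043
grasp_force: 60.0
```

```bash
cat > s.py <<'E'
from h import *
o=bot.get_obs();x,y=o["tool_rot"][:2];print(o["clock"].round(2),"eef",o["eef_pos"].round(4),"yaw",np.degrees(2*np.arctan2(y,x)).round(2),"F",o["ft_force"].round(1),"T",o["ft_torque"].round(3),"tau6",round(float(o["tau"][5]),3),"j6",o["joint_pos"][5].round(3),"w",o["grip_width"].round(4),"g",o["grasp_force"].round(1))
E
python3 s.py
```

```text
Traceback (most recent call last):
  File "s.py", line 2, in <module>
    o=bot.get_obs();x,y=o["tool_rot"][:2];print(o["clock"].round(2),"eef",o["eef_pos"].round(4),"yaw",np.degrees(2*np.arctan2(y,x)).round(2),"F",o["ft_force"].round(1),"T",o["ft_torque"].round(3),"tau6",round(float(o["tau"][5]),3),"j6",o["joint_pos"][5].round(3),"w",o["grip_width"].round(4),"g",o["grasp_force"].round(1))
                                                ^^^^^^^^^^^^^^^^
AttributeError: 'float' object has no attribute 'round'
```

```bash
cat > s.py <<'E'
from h import *
o=bot.get_obs();x,y=o["tool_rot"][:2]
for k,v in dict(t=o["clock"],eef=o["eef_pos"],yaw=np.degrees(2*np.arctan2(y,x)),F=o["ft_force"],T=o["ft_torque"],tau6=o["tau"][5],j6=o["joint_pos"][5],w=o["grip_width"],g=o["grasp_force"]).items(): print(k,np.round(v,4),end=" ")
print()
E
python3 s.py
```

```text
t 2.9833 eef [ 0.6281 -0.0544  0.1784] yaw 103.3672 F [-4.7694 -1.3635  6.88  ] T [-2.9180e-01  1.0067e+00  4.0000e-04] tau6 0.0355 j6 1.2517 w 0.043 g 60.0332
```

Call:
step_arm:
  targets: "-1 0 0 0 0 0 -0.15; -1 0 0 0 0 0 -0.3; -1 0 0 0 0 0 -0.333; -1 0 0 0 0 0 -0.333; -1 0 0 0 0 0 -0.333; -1 0 0 0 0 0 -0.333"

```text
clock: 3.48
eef_pos: [0.6278, -0.0544, 0.1784]
tool_rot: [0.717, 0.697, 0.001, 0.002]
ft_force: [-4.8, -0.4, 8.7]
grip_width: 0.0427
grasp_force: 60.2
```

```bash
python3 s.py
```

```text
t 3.4833 eef [ 0.6278 -0.0544  0.1784] yaw 88.3752 F [-4.7823 -0.3582  8.738 ] T [-0.2812  1.1203  0.0151] tau6 0.0124 j6 1.5133 w 0.0427 g 60.1965
```

Call:
step_arm:
  targets: "-1 0 0 0 0 0 -0.14; -1 0 0 0 0 0 -0.267; -1 0 0 0 0 0 -0.267; -1 0 0 0 0 0 -0.267; -1 0 0 0 0 0 -0.267"

```text
clock: 3.9
eef_pos: [0.6276, -0.0544, 0.1784]
tool_rot: [0.786, 0.618, 0.001, 0.002]
ft_force: [-6.5, -1.6, 8.5]
grip_width: 0.0429
grasp_force: 60.4
```

```bash
python3 s.py
```

```text
t 3.9 eef [ 0.6276 -0.0544  0.1784] yaw 76.3689 F [-6.4543 -1.6322  8.4612] T [-0.2816  1.243   0.1004] tau6 0.0681 j6 1.7229 w 0.0429 g 60.369
```

Call:
step_arm:
  targets: "-1 0 0 0 0 0 -0.067; -1 0 0 0 0 0 -0.067; -1 0 0 0 0 0 -0.067; -1 0 0 0 0 0 -0.067"

```text
clock: 4.23
eef_pos: [0.6275, -0.0544, 0.1783]
tool_rot: [0.802, 0.598, 0.001, 0.002]
ft_force: [-5.6, -1.4, 9.4]
grip_width: 0.0432
grasp_force: 60.9
```

```bash
python3 s.py
```

```text
t 4.2333 eef [ 0.6275 -0.0544  0.1783] yaw 73.3944 F [-5.6116 -1.3602  9.4378] T [-0.3274  1.3136  0.3033] tau6 0.2916 j6 1.7749 w 0.0432 g 60.932
```

Call:
step_arm:
  targets: "-1 0 0 0 0 0 -0.15; -1 0 0 0 0 0 -0.3; -1 0 0 0 0 0 -0.45; -1 0 0 0 0 0 -0.6; -1 0 0 0 0 0 -0.733; -1 0 0 0 0 0 -0.733; -1 0 0 0 0 0 -0.733"

```text
clock: 4.82
eef_pos: [0.6269, -0.0541, 0.1783]
tool_rot: [0.938, 0.346, 0.001, 0.001]
ft_force: [-8.3, -1.1, 9.6]
grip_width: 0.0427
grasp_force: 61.6
```

```bash
python3 s.py
```

```text
t 4.8167 eef [ 0.6269 -0.0541  0.1783] yaw 40.4387 F [-8.2587 -1.0769  9.566 ] T [-0.2483  1.5832  0.4609] tau6 0.519 j6 2.3503 w 0.0427 g 61.5895
```

Call:
step_arm:
  targets: "1 0 0 0 0 0 0; 1 0 0 0 0 0 0; 1 0 0 0 0 0 0; 1 0 0 0 0 0 0; 1 0 0 0 0 0 0; 1 0 0 0.06 0 0 0; 1 0 0 0.124 0 0 0; 1 0 0 0.124 0 0 0"

```text
clock: 5.48
eef_pos: [0.6304, -0.0539, 0.2429]
tool_rot: [0.938, 0.345, 0.005, 0.002]
ft_force: [0.7, 0.2, 1.6]
grip_width: 0.0853
grasp_force: 0.0
```

Call:
step_arm:
  targets: "1 -0.07 -0.025 0 0 0 0.15; 1 -0.14 -0.05 0 0 0 0.3; 1 -0.21 -0.075 0 0 0 0.45; 1 -0.28 -0.1 0 0 0 0.6; 1 -0.33 -0.12 0 0 0 0.75; 1 -0.33 -0.12 0 0 0 0.9; 1 -0.33 -0.12 0 0 0 1; 1 -0.33 -0.12 0 0 0 1; 1 -0.33 -0.12 0 0 0 1"

```text
clock: 6.23
eef_pos: [0.4626, -0.1138, 0.2363]
tool_rot: [0.736, 0.677, 0.0, 0.0]
ft_force: [0.5, 0.2, -0.6]
grip_width: 0.0851
grasp_force: 0.0
```

```bash
python3 s.py
```

```text
t 6.2333 eef [ 0.4626 -0.1138  0.2363] yaw 85.2633 F [ 0.5398  0.1716 -0.6393] T [-0.0536  0.0686  0.033 ] tau6 -0.076 j6 1.4123 w 0.0851 g 0.0
```

Call:
step_arm:
  targets: "1 0 0.003 -0.06 0 0 0; 1 0 0.003 -0.124 0 0 0; 1 0 0.003 -0.124 0 0 0; 1 0 0.003 -0.124 0 0 0"

```text
clock: 6.57
eef_pos: [0.4612, -0.1116, 0.1728]
tool_rot: [0.735, 0.678, -0.001, -0.002]
ft_force: [0.7, 0.2, 1.1]
grip_width: 0.0852
grasp_force: 0.0
```

Call:
step_arm:
  targets: "-1 0 0 0 0 0 0; -1 0 0 0 0 0 0; -1 0 0 0 0 0 0; -1 0 0 0 0 0 0; -1 0 0 0 0 0 0; -1 0 0 0 0 0 0; -1 0 0 0 0 0 0"

```text
clock: 7.15
eef_pos: [0.4632, -0.1124, 0.1764]
tool_rot: [0.735, 0.678, 0.001, 0.001]
ft_force: [-1.3, 0.2, 6.8]
grip_width: 0.044
grasp_force: 60.0
```

```bash
python3 s.py
```

```text
t 7.15 eef [ 0.4632 -0.1124  0.1764] yaw 85.3751 F [-1.3208  0.1928  6.7532] T [ 0.036   0.5185 -0.0509] tau6 -0.0307 j6 1.4135 w 0.044 g 60.0158
```

Call:
step_arm:
  targets: "-1 0 0 0 0 0 -0.15; -1 0 0 0 0 0 -0.3; -1 0 0 0 0 0 -0.333; -1 0 0 0 0 0 -0.333; -1 0 0 0 0 0 -0.333"

```text
clock: 7.57
eef_pos: [0.4635, -0.1125, 0.1764]
tool_rot: [0.817, 0.576, 0.001, 0.001]
ft_force: [-2.4, 0.9, 6.3]
grip_width: 0.0438
grasp_force: 60.0
```

```bash
python3 s.py
```

```text
t 7.5667 eef [ 0.4635 -0.1125  0.1764] yaw 70.3892 F [-2.422   0.9348  6.2682] T [ 0.0815  0.3751 -0.0103] tau6 0.0186 j6 1.675 w 0.0438 g 60.0117
```

Call:
step_arm:
  targets: "-1 0 0 0 0 0 -0.133; -1 0 0 0 0 0 -0.133; -1 0 0 0 0 0 -0.133; -1 0 0 0 0 0 -0.133"

```text
clock: 7.9
eef_pos: [0.4637, -0.1125, 0.1764]
tool_rot: [0.846, 0.533, 0.001, 0.001]
ft_force: [-2.0, -0.0, 6.1]
grip_width: 0.0435
grasp_force: 60.1
```

```bash
python3 s.py
```

```text
t 7.9 eef [ 0.4637 -0.1125  0.1764] yaw 64.4051 F [-1.9945 -0.0405  6.0931] T [ 0.0736  0.2576 -0.0103] tau6 -0.0289 j6 1.7795 w 0.0435 g 60.0721
```

Call:
step_arm:
  targets: "-1 0 0 0 0 0 -0.133; -1 0 0 0 0 0 -0.133; -1 0 0 0 0 0 -0.133; -1 0 0 0 0 0 -0.133"

```text
clock: 8.23
eef_pos: [0.4638, -0.1126, 0.1764]
tool_rot: [0.873, 0.488, 0.001, 0.002]
ft_force: [-1.8, 0.8, 5.5]
grip_width: 0.0436
grasp_force: 60.1
```

```bash
python3 s.py
```

```text
t 8.2333 eef [ 0.4638 -0.1126  0.1764] yaw 58.4635 F [-1.7608  0.8423  5.5294] T [-0.0477  0.2398  0.2734] tau6 0.2278 j6 1.8832 w 0.0436 g 60.1114
```

Call:
step_arm:
  targets: "-1 0 0 0 0 0 -0.133; -1 0 0 0 0 0 -0.133; -1 0 0 0 0 0 -0.133; -1 0 0 0 0 0 -0.133"

```text
clock: 8.57
eef_pos: [0.4639, -0.1126, 0.1764]
tool_rot: [0.897, 0.442, 0.002, 0.002]
ft_force: [-0.8, -1.4, 5.6]
grip_width: 0.0435
grasp_force: 60.2
```

```bash
python3 s.py
```

```text
t 8.5667 eef [ 0.4639 -0.1126  0.1764] yaw 52.5124 F [-0.7818 -1.4246  5.5766] T [-0.0778  0.1641  0.4778] tau6 0.4416 j6 1.9871 w 0.0435 g 60.1812
```

Call:
step_arm:
  targets: "-1 0 0 0 0 0 -0.15; -1 0 0 0 0 0 -0.3; -1 0 0 0 0 0 -0.45; -1 0 0 0 0 0 -0.609; -1 0 0 0 0 0 -0.609; -1 0 0 0 0 0 -0.609"

```text
clock: 9.07
eef_pos: [0.4643, -0.1131, 0.1764]
tool_rot: [0.976, 0.218, 0.002, 0.002]
ft_force: [0.6, -2.2, 6.0]
grip_width: 0.0435
grasp_force: 60.6
```

```bash
python3 s.py
```

```text
t 9.0667 eef [ 0.4643 -0.1131  0.1764] yaw 25.2326 F [ 0.5947 -2.2024  6.0276] T [-0.4305 -0.0701  0.3909] tau6 0.5185 j6 2.463 w 0.0435 g 60.6386
```

Call:
step_arm:
  targets: "1 0 0 0 0 0 0; 1 0 0 0 0 0 0; 1 0 0 0 0 0 0; 1 0 0 0 0 0 0; 1 0 0 0 0 0 0; 1 0 0 0.06 0 0 0; 1 0 0 0.124 0 0 0; 1 0 0 0.124 0 0 0"

```text
clock: 9.73
eef_pos: [0.4654, -0.1128, 0.2416]
tool_rot: [0.976, 0.217, 0.004, 0.002]
ft_force: [2.0, -0.4, 0.7]
grip_width: 0.0854
grasp_force: 0.0
```

Call:
step_arm:
  targets: "1 0.03 0.07 0 0 0 0.15; 1 0.06 0.14 0 0 0 0.3; 1 0.09 0.2 0 0 0 0.45; 1 0.105 0.225 0 0 0 0.6; 1 0.105 0.225 0 0 0 0.75; 1 0.105 0.225 0 0 0 0.9; 1 0.105 0.225 0 0 0 1; 1 0.105 0.225 0 0 0 1"

```text
clock: 10.4
eef_pos: [0.5149, 0.0007, 0.2358]
tool_rot: [0.818, 0.575, -0.0, -0.0]
ft_force: [-0.8, -0.3, -0.2]
grip_width: 0.0854
grasp_force: 0.0
```

Call:
step_arm:
  targets: "1 0 0 0 0 0 0.15; 1 0 0 0 0 0 0.3; 1 0 0 0 0 0 0.45; 1 0 0 0 0 0 0.6; 1 0 0 0 0 0 0.6; 1 0 0 0 0 0 0.6"

```text
clock: 10.9
eef_pos: [0.5149, 0.0002, 0.236]
tool_rot: [0.664, 0.748, -0.0, -0.0]
ft_force: [-0.1, 0.1, -0.7]
grip_width: 0.0851
grasp_force: 0.0
```

```bash
python3 s.py
```

```text
t 10.9 eef [5.149e-01 2.000e-04 2.360e-01] yaw 96.7961 F [-0.0509  0.125  -0.6968] T [0.0066 0.0147 0.0351] tau6 -0.1016 j6 1.4526 w 0.0851 g 0.0
```

Call:
step_arm:
  targets: "1 0 0 -0.06 0 0 0; 1 0 0 -0.124 0 0 0; 1 0 0 -0.124 0 0 0; 1 0 0 -0.124 0 0 0"

```text
clock: 11.23
eef_pos: [0.5133, 0.0003, 0.1728]
tool_rot: [0.663, 0.748, -0.002, -0.002]
ft_force: [-0.7, 0.1, 0.8]
grip_width: 0.0852
grasp_force: 0.0
```

Call:
step_arm:
  targets: "-1 0 0 0 0 0 0; -1 0 0 0 0 0 0; -1 0 0 0 0 0 0; -1 0 0 0 0 0 0; -1 0 0 0 0 0 0; -1 0 0 0 0 0 0; -1 0 0 0 0 0 0"

```text
clock: 11.82
eef_pos: [0.5149, 0.0001, 0.1766]
tool_rot: [0.663, 0.749, 0.0, 0.001]
ft_force: [-4.7, -0.5, 8.0]
grip_width: 0.0435
grasp_force: 59.9
```

```bash
python3 s.py
```

```text
t 11.8167 eef [5.149e-01 1.000e-04 1.766e-01] yaw 97.0154 F [-4.6626 -0.5036  8.0085] T [-0.0846  1.0276 -0.0323] tau6 -0.0354 j6 1.4489 w 0.0435 g 59.909
```

Call:
step_arm:
  targets: "-1 0 0 0 0 0 -0.15; -1 0 0 0 0 0 -0.3; -1 0 0 0 0 0 -0.333; -1 0 0 0 0 0 -0.333; -1 0 0 0 0 0 -0.333"

```text
clock: 12.23
eef_pos: [0.5152, 0.0002, 0.1766]
tool_rot: [0.755, 0.656, 0.001, 0.001]
ft_force: [-4.0, -0.6, 8.0]
grip_width: 0.0436
grasp_force: 59.8
```

```bash
python3 s.py
```

```text
t 12.2333 eef [5.152e-01 2.000e-04 1.766e-01] yaw 82.0341 F [-4.0333 -0.5759  7.9619] T [-0.0903  0.7782 -0.0321] tau6 0.0158 j6 1.7104 w 0.0436 g 59.8405
```

Call:
step_arm:
  targets: "-1 0 0 0 0 0 -0.133; -1 0 0 0 0 0 -0.133; -1 0 0 0 0 0 -0.133; -1 0 0 0 0 0 -0.133"

```text
clock: 12.57
eef_pos: [0.5154, 0.0002, 0.1766]
tool_rot: [0.788, 0.616, 0.001, 0.001]
ft_force: [-2.8, 0.1, 8.3]
grip_width: 0.0436
grasp_force: 59.8
```

```bash
python3 s.py
```

```text
t 12.5667 eef [5.154e-01 2.000e-04 1.766e-01] yaw 76.0437 F [-2.7689  0.1326  8.3276] T [-0.1038  0.7644 -0.0722] tau6 -0.0316 j6 1.8149 w 0.0436 g 59.848
```

Call:
step_arm:
  targets: "-1 0 0 0 0 0 -0.133; -1 0 0 0 0 0 -0.133; -1 0 0 0 0 0 -0.133; -1 0 0 0 0 0 -0.133"

```text
clock: 12.9
eef_pos: [0.5155, 0.0001, 0.1766]
tool_rot: [0.819, 0.574, 0.001, 0.001]
ft_force: [-3.2, -0.3, 6.6]
grip_width: 0.0436
grasp_force: 59.9
```

```bash
python3 s.py
```

```text
t 12.9 eef [5.155e-01 1.000e-04 1.766e-01] yaw 70.0578 F [-3.1695 -0.3051  6.589 ] T [-0.1515  0.704  -0.0287] tau6 -0.031 j6 1.9193 w 0.0436 g 59.877
```

Still free at 27°; continuing.

Call:
step_arm:
  targets: "-1 0 0 0 0 0 -0.133; -1 0 0 0 0 0 -0.133; -1 0 0 0 0 0 -0.133; -1 0 0 0 0 0 -0.133"

```text
clock: 13.23
eef_pos: [0.5156, 0.0001, 0.1766]
tool_rot: [0.848, 0.53, 0.001, 0.001]
ft_force: [-2.2, 0.4, 7.6]
grip_width: 0.0439
grasp_force: 59.9
```

```bash
python3 s.py
```

```text
t 13.2333 eef [5.156e-01 1.000e-04 1.766e-01] yaw 64.0715 F [-2.1955  0.4423  7.5794] T [-0.1276  0.6113 -0.0357] tau6 -0.0303 j6 2.0238 w 0.0439 g 59.9118
```

Call:
step_arm:
  targets: "-1 0 0 0 0 0 -0.133; -1 0 0 0 0 0 -0.133; -1 0 0 0 0 0 -0.133; -1 0 0 0 0 0 -0.133"

```text
clock: 13.57
eef_pos: [0.5158, -0.0, 0.1766]
tool_rot: [0.874, 0.486, 0.001, 0.001]
ft_force: [-1.4, -1.8, 6.6]
grip_width: 0.0438
grasp_force: 59.9
```

```bash
python3 s.py
```

```text
t 13.5667 eef [ 0.5158 -0.      0.1766] yaw 58.1232 F [-1.4248 -1.7748  6.5688] T [-0.1403  0.5495  0.1622] tau6 0.2142 j6 2.1276 w 0.0438 g 59.941
```

Call:
step_arm:
  targets: "-1 0 0 0 0 0 -0.133; -1 0 0 0 0 0 -0.133; -1 0 0 0 0 0 -0.133; -1 0 0 0 0 0 -0.133"

```text
clock: 13.9
eef_pos: [0.5159, -0.0001, 0.1767]
tool_rot: [0.898, 0.44, 0.001, 0.001]
ft_force: [-2.6, -2.0, 7.1]
grip_width: 0.0435
grasp_force: 60.0
```

```bash
python3 s.py
```

```text
t 13.9 eef [ 5.159e-01 -1.000e-04  1.767e-01] yaw 52.1767 F [-2.6076 -1.9762  7.0714] T [-0.27    0.5273  0.4225] tau6 0.4406 j6 2.2314 w 0.0435 g 60.0058
```

Call:
step_arm:
  targets: "-1 0 0 0 0 0 -0.15; -1 0 0 0 0 0 -0.3; -1 0 0 0 0 0 -0.45; -1 0 0 0 0 0 -0.613; -1 0 0 0 0 0 -0.613; -1 0 0 0 0 0 -0.613"

```text
clock: 14.4
eef_pos: [0.5163, -0.0006, 0.1767]
tool_rot: [0.977, 0.213, 0.002, 0.002]
ft_force: [-0.6, -2.8, 5.8]
grip_width: 0.0439
grasp_force: 60.3
```

```bash
python3 s.py
```

```text
t 14.4 eef [ 0.5163 -0.0006  0.1767] yaw 24.559 F [-0.6139 -2.8471  5.8113] T [-0.5665  0.2658  0.4046] tau6 0.5421 j6 2.7131 w 0.0439 g 60.2969
```

Call:
step_arm:
  targets: "1 0 0 0 0 0 0; 1 0 0 0 0 0 0; 1 0 0 0 0 0 0; 1 0 0 0 0 0 0; 1 0 0 0 0 0 0; 1 0 0 0.06 0 0 0; 1 0 0 0.124 0 0 0; 1 0 0 0.124 0 0 0"

```text
clock: 15.07
eef_pos: [0.518, 0.0004, 0.242]
tool_rot: [0.977, 0.213, 0.005, 0.001]
ft_force: [1.5, 0.1, 0.3]
grip_width: 0.0857
grasp_force: 0.0
```

Call:
step_arm:
  targets: "1 0.025 -0.07 0 0 0 0.15; 1 0.05 -0.14 0 0 0 0.3; 1 0.075 -0.21 0 0 0 0.45; 1 0.1 -0.28 0 0 0 0.6; 1 0.12 -0.33 0 0 0 0.75; 1 0.12 -0.33 0 0 0 0.9; 1 0.12 -0.33 0 0 0 1; 1 0.12 -0.33 0 0 0 1"

```text
clock: 15.73
eef_pos: [0.575, -0.1655, 0.2354]
tool_rot: [0.821, 0.57, -0.0, -0.0]
ft_force: [-0.6, 0.4, -0.9]
grip_width: 0.0856
grasp_force: 0.0
```

Call:
step_arm:
  targets: "1 0 0 0 0 0 0.15; 1 0 0 0 0 0 0.3; 1 0 0 0 0 0 0.35; 1 0 0 0 0 0 0.35; 1 0 0 0 0 0 0.35"

```text
clock: 16.15
eef_pos: [0.575, -0.1643, 0.2361]
tool_rot: [0.736, 0.677, 0.0, 0.0]
ft_force: [0.8, 0.4, -1.0]
grip_width: 0.0854
grasp_force: 0.0
```

```bash
python3 s.py
```

```text
t 16.15 eef [ 0.575  -0.1643  0.2361] yaw 85.189 F [ 0.7758  0.3581 -0.9758] T [ 0.026  -0.0501  0.0116] tau6 -0.0305 j6 1.3765 w 0.0854 g 0.0
```

Call:
step_arm:
  targets: "1 0 0 -0.06 0 0 0; 1 0 0 -0.124 0 0 0; 1 0 0 -0.124 0 0 0; 1 0 0 -0.124 0 0 0"

```text
clock: 16.48
eef_pos: [0.5733, -0.164, 0.1725]
tool_rot: [0.736, 0.677, -0.001, -0.002]
ft_force: [0.4, 0.9, 0.2]
grip_width: 0.0855
grasp_force: 0.0
```

Call:
step_arm:
  targets: "-1 0 0 0 0 0 0; -1 0 0 0 0 0 0; -1 0 0 0 0 0 0; -1 0 0 0 0 0 0; -1 0 0 0 0 0 0; -1 0 0 0 0 0 0; -1 0 0 0 0 0 0"

```text
clock: 17.07
eef_pos: [0.5757, -0.165, 0.1768]
tool_rot: [0.736, 0.677, 0.001, 0.002]
ft_force: [-1.3, 0.7, 5.7]
grip_width: 0.0428
grasp_force: 60.2
```

```bash
python3 s.py
```

```text
t 17.0667 eef [ 0.5757 -0.165   0.1768] yaw 85.2919 F [-1.268   0.7419  5.7334] T [0.097  0.4486 0.0341] tau6 0.0201 j6 1.374 w 0.0428 g 60.1765
```

Call:
step_arm:
  targets: "-1 0 0 0 0 0 -0.15; -1 0 0 0 0 0 -0.3; -1 0 0 0 0 0 -0.333; -1 0 0 0 0 0 -0.333; -1 0 0 0 0 0 -0.333"

```text
clock: 17.48
eef_pos: [0.5759, -0.165, 0.1768]
tool_rot: [0.817, 0.576, 0.001, 0.002]
ft_force: [-1.1, -0.0, 4.3]
grip_width: 0.0426
grasp_force: 61.8
```

```bash
python3 s.py
```

```text
t 17.4833 eef [ 0.5759 -0.165   0.1768] yaw 70.3816 F [-1.0915 -0.0238  4.3178] T [0.0598 0.382  0.4692] tau6 0.4925 j6 1.6343 w 0.0426 g 61.8203
```

Call:
step_arm:
  targets: "-1 0 0 0 0 0 -0.133; -1 0 0 0 0 0 -0.133; -1 0 0 0 0 0 -0.133; -1 0 0 0 0 0 -0.133"

```text
clock: 17.82
eef_pos: [0.576, -0.165, 0.1768]
tool_rot: [0.846, 0.533, 0.001, 0.002]
ft_force: [-1.0, 0.4, 4.4]
grip_width: 0.0427
grasp_force: 61.8
```

```bash
python3 s.py
```

```text
t 17.8167 eef [ 0.576  -0.165   0.1768] yaw 64.3937 F [-1.0123  0.4327  4.4416] T [0.0196 0.3632 0.4322] tau6 0.4457 j6 1.7388 w 0.0427 g 61.7589
```

Call:
step_arm:
  targets: "-1 0 0 0 0 0 -0.133; -1 0 0 0 0 0 -0.133; -1 0 0 0 0 0 -0.133; -1 0 0 0 0 0 -0.133"

```text
clock: 18.15
eef_pos: [0.5761, -0.165, 0.1768]
tool_rot: [0.873, 0.488, 0.001, 0.002]
ft_force: [-1.7, -0.0, 5.4]
grip_width: 0.0427
grasp_force: 61.8
```

```bash
python3 s.py
```

```text
t 18.15 eef [ 0.5761 -0.165   0.1768] yaw 58.4099 F [-1.6886 -0.0491  5.4318] T [0.0223 0.318  0.4488] tau6 0.4511 j6 1.8433 w 0.0427 g 61.766
```

Call:
step_arm:
  targets: "-1 0 0 0 0 0 -0.15; -1 0 0 0 0 0 -0.3; -1 0 0 0 0 0 -0.364; -1 0 0 0 0 0 -0.364; -1 0 0 0 0 0 -0.364"

```text
clock: 18.57
eef_pos: [0.5762, -0.1652, 0.1768]
tool_rot: [0.933, 0.359, 0.002, 0.002]
ft_force: [-1.3, -0.8, 6.5]
grip_width: 0.0429
grasp_force: 61.9
```

```bash
python3 s.py
```

```text
t 18.5667 eef [ 0.5762 -0.1652  0.1768] yaw 42.0695 F [-1.2847 -0.7621  6.4529] T [-0.1061  0.1746  0.4825] tau6 0.5177 j6 2.1284 w 0.0429 g 61.9327
```

Call:
step_arm:
  targets: "1 0 0 0 0 0 0; 1 0 0 0 0 0 0; 1 0 0 0 0 0 0; 1 0 0 0 0 0 0; 1 0 0 0 0 0 0; 1 0 0 0.06 0 0 0; 1 0 0 0.124 0 0 0; 1 0 0 0.124 0 0 0"

```text
clock: 19.23
eef_pos: [0.5777, -0.1655, 0.2426]
tool_rot: [0.934, 0.358, 0.004, 0.003]
ft_force: [0.8, 0.4, 1.3]
grip_width: 0.0852
grasp_force: 0.0
```

Call:
step_arm:
  targets: "1 0.03 0.07 0 0 0 0.15; 1 0.06 0.14 0 0 0 0.3; 1 0.09 0.2 0 0 0 0.45; 1 0.105 0.225 0 0 0 0.6; 1 0.105 0.225 0 0 0 0.75; 1 0.105 0.225 0 0 0 0.9; 1 0.105 0.225 0 0 0 1; 1 0.105 0.225 0 0 0 1; 1 0.105 0.225 0 0 0 1"

```text
clock: 19.98
eef_pos: [0.6275, -0.0521, 0.2359]
tool_rot: [0.726, 0.687, -0.0, -0.0]
ft_force: [0.1, 0.1, -0.8]
grip_width: 0.0854
grasp_force: 0.0
```

```bash
python3 s.py
```

```text
t 19.9833 eef [ 0.6275 -0.0521  0.2359] yaw 86.8562 F [ 0.1269  0.0842 -0.793 ] T [ 0.0172 -0.0143  0.0259] tau6 -0.0763 j6 1.5428 w 0.0854 g 0.0
```

Call:
step_arm:
  targets: "1 0 0 -0.06 0 0 0; 1 0 0 -0.124 0 0 0; 1 0 0 -0.124 0 0 0; 1 0 0 -0.124 0 0 0"

```text
clock: 20.32
eef_pos: [0.6257, -0.0522, 0.1723]
tool_rot: [0.726, 0.688, -0.002, -0.002]
ft_force: [0.2, -0.5, 1.5]
grip_width: 0.0853
grasp_force: 0.0
```

Call:
step_arm:
  targets: "-1 0 0 0 0 0 0; -1 0 0 0 0 0 0; -1 0 0 0 0 0 0; -1 0 0 0 0 0 0; -1 0 0 0 0 0 0; -1 0 0 0 0 0 0; -1 0 0 0 0 0 0"

```text
clock: 20.9
eef_pos: [0.6278, -0.0523, 0.1769]
tool_rot: [0.726, 0.688, 0.001, 0.001]
ft_force: [-2.7, -0.1, 6.5]
grip_width: 0.0433
grasp_force: 60.3
```

Call:
step_arm:
  targets: "-1 0 0 0 0 0 -0.15; -1 0 0 0 0 0 -0.3; -1 0 0 0 0 0 -0.45; -1 0 0 0 0 0 -0.6; -1 0 0 0 0 0 -0.733; -1 0 0 0 0 0 -0.733; -1 0 0 0 0 0 -0.733"

```text
clock: 21.48
eef_pos: [0.6282, -0.0525, 0.1769]
tool_rot: [0.891, 0.454, 0.001, 0.001]
ft_force: [-2.4, 0.2, 5.6]
grip_width: 0.0439
grasp_force: 61.3
```

```bash
python3 s.py
```

```text
t 21.4833 eef [ 0.6282 -0.0525  0.1769] yaw 54.0339 F [-2.4078  0.184   5.5592] T [-0.1336  0.456   0.5198] tau6 0.5349 j6 2.1156 w 0.0439 g 61.2995
```

Call:
step_arm:
  targets: "-1 0 0 0 0 0 -0.1; -1 0 0 0 0 0 -0.1; -1 0 0 0 0 0 -0.1; -1 0 0 0 0 0 -0.1"

```text
clock: 21.82
eef_pos: [0.6283, -0.0525, 0.177]
tool_rot: [0.908, 0.419, 0.001, 0.001]
ft_force: [-2.1, -1.4, 5.6]
grip_width: 0.0435
grasp_force: 61.3
```

```bash
python3 s.py
```

```text
t 21.8167 eef [ 0.6283 -0.0525  0.177 ] yaw 49.5478 F [-2.146  -1.4439  5.5567] T [-0.1951  0.4328  0.4964] tau6 0.506 j6 2.1938 w 0.0435 g 61.3337
```

Call:
step_arm:
  targets: "-1 0 0 0 0 0 -0.07; -1 0 0 0 0 0 -0.07; -1 0 0 0 0 0 -0.07; -1 0 0 0 0 0 -0.07"

```text
clock: 22.15
eef_pos: [0.6283, -0.0525, 0.1769]
tool_rot: [0.919, 0.394, 0.002, 0.001]
ft_force: [-1.9, -0.8, 5.5]
grip_width: 0.0434
grasp_force: 61.5
```

```bash
python3 s.py
```

```text
t 22.15 eef [ 0.6283 -0.0525  0.1769] yaw 46.419 F [-1.9453 -0.8089  5.5   ] T [-0.1981  0.3901  0.574 ] tau6 0.6314 j6 2.2484 w 0.0434 g 61.4996
```

Call:
step_arm:
  targets: "-1 0 0 0 0 0 -0.07; -1 0 0 0 0 0 -0.07; -1 0 0 0 0 0 -0.07; -1 0 0 0 0 0 -0.07"

```text
clock: 22.48
eef_pos: [0.6284, -0.0526, 0.177]
tool_rot: [0.929, 0.369, 0.002, 0.001]
ft_force: [-1.8, -0.8, 6.3]
grip_width: 0.0433
grasp_force: 61.9
```

```bash
python3 s.py
```

```text
t 22.4833 eef [ 0.6284 -0.0526  0.177 ] yaw 43.3082 F [-1.8403 -0.788   6.2531] T [-0.3478  0.3635  0.8564] tau6 0.8651 j6 2.3028 w 0.0433 g 61.9007
```

Call:
step_arm:
  targets: "-1 0 0 0 0 0 -0.07; -1 0 0 0 0 0 -0.07; -1 0 0 0 0 0 -0.07; -1 0 0 0 0 0 -0.07"

```text
clock: 22.82
eef_pos: [0.6284, -0.0526, 0.177]
tool_rot: [0.939, 0.344, 0.002, 0.001]
ft_force: [-2.0, -1.5, 5.3]
grip_width: 0.0431
grasp_force: 62.3
```

```bash
python3 s.py
```

```text
t 22.8167 eef [ 0.6284 -0.0526  0.177 ] yaw 40.1956 F [-2.0009 -1.4715  5.2935] T [-0.3283  0.4127  1.1422] tau6 1.0987 j6 2.3572 w 0.0431 g 62.2835
```

Call:
step_arm:
  targets: "1 0 0 0 0 0 0; 1 0 0 0 0 0 0; 1 0 0 0 0 0 0; 1 0 0 0 0 0 0; 1 0 0 0 0 0 0; 1 0 0 0.06 0 0 0; 1 0 0 0.124 0 0 0; 1 0 0 0.124 0 0 0"

```text
clock: 23.48
eef_pos: [0.6303, -0.0524, 0.2429]
tool_rot: [0.94, 0.342, 0.005, 0.002]
ft_force: [1.5, 0.5, 1.1]
grip_width: 0.0856
grasp_force: 0.0
```

Call:
step_arm:
  targets: "1 -0.07 -0.025 0 0 0 0.15; 1 -0.14 -0.05 0 0 0 0.3; 1 -0.21 -0.075 0 0 0 0.45; 1 -0.28 -0.1 0 0 0 0.6; 1 -0.33 -0.12 0 0 0 0.75; 1 -0.33 -0.12 0 0 0 0.9; 1 -0.33 -0.12 0 0 0 1; 1 -0.33 -0.12 0 0 0 1; 1 -0.33 -0.12 0 0 0 1"

```text
clock: 24.23
eef_pos: [0.4626, -0.1123, 0.2363]
tool_rot: [0.738, 0.675, 0.0, 0.0]
ft_force: [0.4, -0.5, -0.6]
grip_width: 0.0852
grasp_force: 0.0
```

Call:
step_arm:
  targets: "1 0 0 -0.06 0 0 0; 1 0 0 -0.124 0 0 0; 1 0 0 -0.124 0 0 0; 1 0 0 -0.124 0 0 0"

```text
clock: 24.57
eef_pos: [0.4611, -0.1116, 0.1728]
tool_rot: [0.737, 0.676, -0.001, -0.002]
ft_force: [-1.0, -0.1, 0.1]
grip_width: 0.0853
grasp_force: 0.0
```

Call:
step_arm:
  targets: "-1 0 0 0 0 0 0; -1 0 0 0 0 0 0; -1 0 0 0 0 0 0; -1 0 0 0 0 0 0; -1 0 0 0 0 0 0; -1 0 0 0 0 0 0; -1 0 0 0 0 0 0"

```text
clock: 25.15
eef_pos: [0.4632, -0.1124, 0.1763]
tool_rot: [0.737, 0.676, 0.001, 0.001]
ft_force: [-2.2, 0.7, 7.2]
grip_width: 0.0436
grasp_force: 60.0
```

```bash
python3 s.py
```

```text
t 25.15 eef [ 0.4632 -0.1124  0.1763] yaw 85.0243 F [-2.1806  0.6533  7.2171] T [0.143  0.5276 0.0407] tau6 0.0091 j6 1.4197 w 0.0436 g 60.0151
```

Call:
step_arm:
  targets: "-1 0 0 0 0 0 -0.15; -1 0 0 0 0 0 -0.3; -1 0 0 0 0 0 -0.45; -1 0 0 0 0 0 -0.6; -1 0 0 0 0 0 -0.75; -1 0 0 0 0 0 -0.85; -1 0 0 0 0 0 -0.85; -1 0 0 0 0 0 -0.85"

```text
clock: 25.82
eef_pos: [0.464, -0.1127, 0.1764]
tool_rot: [0.917, 0.398, 0.002, 0.002]
ft_force: [0.1, 0.1, 5.9]
grip_width: 0.0439
grasp_force: 60.4
```

```bash
python3 s.py
```

```text
t 25.8167 eef [ 0.464  -0.1127  0.1764] yaw 46.8853 F [0.1387 0.1164 5.8788] T [-0.1658  0.1436  0.4822] tau6 0.5421 j6 2.0854 w 0.0439 g 60.4198
```

Call:
step_arm:
  targets: "-1 0 0 0 0 0 -0.1; -1 0 0 0 0 0 -0.1; -1 0 0 0 0 0 -0.1; -1 0 0 0 0 0 -0.1"

```text
clock: 26.15
eef_pos: [0.4641, -0.1128, 0.1764]
tool_rot: [0.932, 0.362, 0.002, 0.002]
ft_force: [0.1, -2.2, 5.0]
grip_width: 0.0436
grasp_force: 60.8
```

```bash
python3 s.py
```

```text
t 26.15 eef [ 0.4641 -0.1128  0.1764] yaw 42.4369 F [ 0.1204 -2.1616  4.9574] T [-0.2643  0.0808  0.7212] tau6 0.763 j6 2.1631 w 0.0436 g 60.7528
```

Call:
step_arm:
  targets: "-1 0 0 0 0 0 -0.07; -1 0 0 0 0 0 -0.07; -1 0 0 0 0 0 -0.07; -1 0 0 0 0 0 -0.07"

```text
clock: 26.48
eef_pos: [0.4641, -0.1128, 0.1764]
tool_rot: [0.942, 0.336, 0.002, 0.002]
ft_force: [-0.5, -1.2, 5.5]
grip_width: 0.0434
grasp_force: 61.0
```

```bash
python3 s.py
```

```text
t 26.4833 eef [ 0.4641 -0.1128  0.1764] yaw 39.3259 F [-0.4737 -1.1765  5.4886] T [-0.3007  0.0916  1.019 ] tau6 0.9969 j6 2.2174 w 0.0434 g 61.0046
```

Call:
step_arm:
  targets: "1 0 0 0 0 0 0; 1 0 0 0 0 0 0; 1 0 0 0 0 0 0; 1 0 0 0 0 0 0; 1 0 0 0 0 0 0; 1 0 0 0.06 0 0 0; 1 0 0 0.124 0 0 0; 1 0 0 0.124 0 0 0"

```text
clock: 27.15
eef_pos: [0.4654, -0.1129, 0.2416]
tool_rot: [0.942, 0.335, 0.004, 0.003]
ft_force: [0.5, -0.0, 0.9]
grip_width: 0.0854
grasp_force: 0.0
```

Call:
step_arm:
  targets: "1 0.03 0.07 0 0 0 0.15; 1 0.06 0.14 0 0 0 0.3; 1 0.09 0.2 0 0 0 0.45; 1 0.105 0.225 0 0 0 0.6; 1 0.105 0.225 0 0 0 0.75; 1 0.105 0.225 0 0 0 0.9; 1 0.105 0.225 0 0 0 1; 1 0.105 0.225 0 0 0 1; 1 0.105 0.225 0 0 0 1"

```text
clock: 27.9
eef_pos: [0.5149, 0.0004, 0.2359]
tool_rot: [0.743, 0.669, -0.0, -0.0]
ft_force: [-0.0, 0.5, 0.9]
grip_width: 0.0856
grasp_force: 0.0
```

Call:
step_arm:
  targets: "1 0 0 -0.06 0 0 0; 1 0 0 -0.124 0 0 0; 1 0 0 -0.124 0 0 0; 1 0 0 -0.124 0 0 0"

```text
clock: 28.23
eef_pos: [0.5133, 0.0001, 0.1729]
tool_rot: [0.743, 0.669, -0.002, -0.002]
ft_force: [0.4, -0.5, 0.3]
grip_width: 0.0854
grasp_force: 0.0
```

Call:
step_arm:
  targets: "-1 0 0 0 0 0 0; -1 0 0 0 0 0 0; -1 0 0 0 0 0 0; -1 0 0 0 0 0 0; -1 0 0 0 0 0 0; -1 0 0 0 0 0 0; -1 0 0 0 0 0 0"

```text
clock: 28.82
eef_pos: [0.5153, 0.0004, 0.1765]
tool_rot: [0.742, 0.67, 0.001, 0.001]
ft_force: [-3.6, 0.6, 6.6]
grip_width: 0.0435
grasp_force: 60.0
```

```bash
python3 s.py
```

```text
t 28.8167 eef [5.153e-01 4.000e-04 1.765e-01] yaw 84.1282 F [-3.6044  0.5753  6.5644] T [-0.017   0.7832  0.0121] tau6 0.007 j6 1.674 w 0.0435 g 60.0227
```

Call:
step_arm:
  targets: "-1 0 0 0 0 0 -0.15; -1 0 0 0 0 0 -0.3; -1 0 0 0 0 0 -0.45; -1 0 0 0 0 0 -0.6; -1 0 0 0 0 0 -0.75; -1 0 0 0 0 0 -0.9; -1 0 0 0 0 0 -0.9; -1 0 0 0 0 0 -0.9"

```text
clock: 29.48
eef_pos: [0.5162, -0.0001, 0.1766]
tool_rot: [0.928, 0.372, 0.002, 0.001]
ft_force: [-1.3, -1.7, 5.4]
grip_width: 0.0433
grasp_force: 60.4
```

```bash
python3 s.py
```

```text
t 29.4833 eef [ 5.162e-01 -1.000e-04  1.766e-01] yaw 43.6959 F [-1.2666 -1.7458  5.3685] T [-0.276   0.275   0.6516] tau6 0.6518 j6 2.3795 w 0.0433 g 60.4452
```

Call:
step_arm:
  targets: "-1 0 0 0 0 0 -0.07; -1 0 0 0 0 0 -0.07; -1 0 0 0 0 0 -0.07; -1 0 0 0 0 0 -0.07"

```text
clock: 29.82
eef_pos: [0.5163, -0.0001, 0.1766]
tool_rot: [0.938, 0.347, 0.002, 0.001]
ft_force: [-0.7, -2.9, 6.5]
grip_width: 0.0435
grasp_force: 60.7
```

```bash
python3 s.py
```

```text
t 29.8167 eef [ 5.163e-01 -1.000e-04  1.766e-01] yaw 40.597 F [-0.678  -2.8733  6.5094] T [-0.3819  0.1959  0.8081] tau6 0.8249 j6 2.4337 w 0.0435 g 60.689
```

Call:
step_arm:
  targets: "-1 0 0 0 0 0 -0.07; -1 0 0 0 0 0 -0.07; -1 0 0 0 0 0 -0.07; -1 0 0 0 0 0 -0.07"

```text
clock: 30.15
eef_pos: [0.5164, -0.0002, 0.1766]
tool_rot: [0.947, 0.321, 0.002, 0.002]
ft_force: [-0.4, -1.4, 5.9]
grip_width: 0.0438
grasp_force: 60.9
```

```bash
python3 s.py
```

```text
t 30.15 eef [ 5.164e-01 -2.000e-04  1.766e-01] yaw 37.4883 F [-0.3572 -1.3557  5.8858] T [-0.4733  0.1432  1.0696] tau6 1.0591 j6 2.488 w 0.0438 g 60.8885
```

b is at its stop; on to d.

Call:
step_arm:
  targets: "1 0 0 0 0 0 0; 1 0 0 0 0 0 0; 1 0 0 0 0 0 0; 1 0 0 0 0 0 0; 1 0 0 0 0 0 0; 1 0 0 0.06 0 0 0; 1 0 0 0.124 0 0 0; 1 0 0 0.124 0 0 0"

```text
clock: 30.82
eef_pos: [0.518, 0.0003, 0.242]
tool_rot: [0.947, 0.32, 0.005, 0.002]
ft_force: [2.1, -0.2, 1.3]
grip_width: 0.0852
grasp_force: 0.0
```

Call:
step_arm:
  targets: "1 0.025 -0.07 0 0 0 0.15; 1 0.05 -0.14 0 0 0 0.3; 1 0.075 -0.21 0 0 0 0.45; 1 0.1 -0.28 0 0 0 0.6; 1 0.12 -0.33 0 0 0 0.75; 1 0.12 -0.33 0 0 0 0.9; 1 0.12 -0.33 0 0 0 1; 1 0.12 -0.33 0 0 0 1; 1 0.12 -0.33 0 0 0 1"

```text
clock: 31.57
eef_pos: [0.5749, -0.1648, 0.2357]
tool_rot: [0.754, 0.657, -0.0, -0.0]
ft_force: [0.3, 0.5, -0.7]
grip_width: 0.0853
grasp_force: 0.0
```

Call:
step_arm:
  targets: "1 0 0 -0.06 0 0 0; 1 0 0 -0.124 0 0 0; 1 0 0 -0.124 0 0 0; 1 0 0 -0.124 0 0 0"

```text
clock: 31.9
eef_pos: [0.5733, -0.1637, 0.1726]
tool_rot: [0.753, 0.658, -0.001, -0.002]
ft_force: [0.1, -0.2, 0.8]
grip_width: 0.0855
grasp_force: 0.0
```

Call:
step_arm:
  targets: "-1 0 0 0 0 0 0; -1 0 0 0 0 0 0; -1 0 0 0 0 0 0; -1 0 0 0 0 0 0; -1 0 0 0 0 0 0; -1 0 0 0 0 0 0; -1 0 0 0 0 0 0"

```text
clock: 32.48
eef_pos: [0.5758, -0.1649, 0.1768]
tool_rot: [0.753, 0.658, 0.001, 0.002]
ft_force: [-2.1, 0.8, 5.1]
grip_width: 0.0435
grasp_force: 60.3
```

```bash
python3 s.py
```

```text
t 32.4833 eef [ 0.5758 -0.1649  0.1768] yaw 82.3278 F [-2.1061  0.807   5.0988] T [0.1305 0.3975 0.0113] tau6 0.0059 j6 1.4258 w 0.0435 g 60.3027
```

Call:
step_arm:
  targets: "-1 0 0 0 0 0 -0.15; -1 0 0 0 0 0 -0.3; -1 0 0 0 0 0 -0.45; -1 0 0 0 0 0 -0.6; -1 0 0 0 0 0 -0.75; -1 0 0 0 0 0 -0.9; -1 0 0 0 0 0 -0.9; -1 0 0 0 0 0 -0.9"

```text
clock: 33.15
eef_pos: [0.5763, -0.1652, 0.1768]
tool_rot: [0.933, 0.359, 0.002, 0.002]
ft_force: [-1.0, 0.3, 6.4]
grip_width: 0.0437
grasp_force: 60.7
```

```bash
python3 s.py
```

```text
t 33.15 eef [ 0.5763 -0.1652  0.1768] yaw 42.0379 F [-1.0466  0.2983  6.3632] T [-0.1509  0.1863  0.5568] tau6 0.6989 j6 2.1291 w 0.0437 g 60.7285
```

Call:
step_arm:
  targets: "-1 0 0 0 0 0 -0.07; -1 0 0 0 0 0 -0.07; -1 0 0 0 0 0 -0.07; -1 0 0 0 0 0 -0.07"

```text
clock: 33.48
eef_pos: [0.5763, -0.1652, 0.1768]
tool_rot: [0.943, 0.333, 0.002, 0.002]
ft_force: [-1.1, 0.0, 6.0]
grip_width: 0.0437
grasp_force: 61.0
```

```bash
python3 s.py
```

```text
t 33.4833 eef [ 0.5763 -0.1652  0.1768] yaw 38.941 F [-1.0826  0.0363  5.964 ] T [-0.1947  0.1668  0.8782] tau6 0.8612 j6 2.1831 w 0.0437 g 60.9928
```

Call:
step_arm:
  targets: "-1 0 0 0 0 0 -0.07; -1 0 0 0 0 0 -0.07; -1 0 0 0 0 0 -0.07; -1 0 0 0 0 0 -0.07"

```text
clock: 33.82
eef_pos: [0.5764, -0.1652, 0.1768]
tool_rot: [0.952, 0.308, 0.002, 0.002]
ft_force: [-0.5, -0.5, 5.1]
grip_width: 0.0436
grasp_force: 61.1
```

```bash
python3 s.py
```

```text
t 33.8167 eef [ 0.5764 -0.1652  0.1768] yaw 35.8323 F [-0.5084 -0.4952  5.0915] T [-0.2266  0.1361  1.0916] tau6 1.0947 j6 2.2375 w 0.0436 g 61.1287
```

Call:
step_arm:
  targets: "1 0 0 0 0 0 0; 1 0 0 0 0 0 0; 1 0 0 0 0 0 0; 1 0 0 0 0 0 0; 1 0 0 0 0 0 0; 1 0 0 0.06 0 0 0; 1 0 0 0.14 0 0 0; 1 0 0 0.22 0 0 0; 1 0 0 0.3 0 0 0; 1 0 0 0.3 0 0 0"

```text
clock: 34.65
eef_pos: [0.5776, -0.1655, 0.3338]
tool_rot: [0.952, 0.305, 0.007, 0.004]
ft_force: [0.7, -0.5, 1.6]
grip_width: 0.0854
grasp_force: 0.0
```

Call:
step_arm:
  targets: "1 0 0 0 0 0 0; 1 0 0 0 0 0 0; 1 0 0 0 0 0 0; 1 0 0 0 0 0 0"

```text
clock: 34.98
eef_pos: [0.5741, -0.1645, 0.3219]
tool_rot: [0.952, 0.305, -0.002, -0.001]
ft_force: [0.1, 0.6, -0.6]
grip_width: 0.0853
grasp_force: 0.0
```

```bash
python3 s.py; python3 -c "
from workcell import bot
print(bot.job_done())"
```

```text
t 34.9833 eef [ 0.5741 -0.1645  0.3219] yaw 35.5351 F [ 0.1365  0.6202 -0.5865] T [ 0.0534 -0.0222  0.0763] tau6 -0.0003 j6 2.2424 w 0.0853 g 0.0 
the job is handed in; nothing more can be done
None
```

By wrist-torque readings, all four knobs were turned to about 30° past bite and then to their solid stops, each round in the order a, c, b, d; the arm then let go, rose clear, and the job was handed in at 35 s (d's bite point is known only to about ±1.5°, and I took no final picture of the bench).

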